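Clamp the oilstone with the folding-crank handwheel

TASK

Clamp the oilstone for sharpening: swing the folded crank handle of the vise's handwheel up until it snaps upright, then crank the wheel clockwise (seen from above) until the sliding jaw holds the stone firmly against the fixed jaw. Leave the handle upright, let go, and leave the stone lying flat in the vise.

Things in the scene. Friction and masses are not known exactly. Their poses are not given: they have to be found in the camera images.
- vise: Grey bench vise, bolted down. Origin on the bench on the vertical wheel axis, z up, jaws to its +y. Gear housing 96 mm square, 64 high; flat handwheel on it, rim radius 67, rim top 101 mm up. Bed 14 mm up; sliding jaw face at y = 86 mm (open), fixed jaw face at y = 176; jaws 120 mm wide along x, tops 31 mm up. Only the upright handle rises above 135 mm
- crank_hinge (a point): centre of the crank handle's hinge on the wheel, 122 mm above the bench, 52 mm from the wheel axis; turns with the wheel. At the start it lies on the vise's -x side of the wheel axis. The hinge axis is level and tangent to the wheel
- crank_grip (a point): point on the centre line of the handle's round black grip (19 mm diameter, from 22 to 80 mm from the hinge), 62 mm from the hinge. At the start the handle lies folded level over the wheel along the vise's +x, 122 mm above the bench, its underside 11 mm above the rim top; upright, this point is 184 mm above the bench
- crank (a joint): handle angle, rad: 0 folded, 1.57 upright against its stop. A spring detent holds it at both ends (about 4 N at the grip to start it; past half-way it snaps to the other end). Folded, its steel tongue stands in a keeper on the housing and locks the wheel (3 degrees of play); free above about 0.7 rad
- wheel (a joint): handwheel angle, rad: 0 at the start, grows clockwise seen from above, stop at 1.85; stays where left (about 5 N at the crank to turn). The jaw moves 16 mm per rad: its face meets the stone and the fixed jaw at about 1.38 rad (79 degrees) and the wheel goes hard at about 1.56 rad (90 degrees), when the face's spring has bottomed
- jaw (a joint): travel of the sliding jaw towards the fixed jaw, m: 0 open (90 mm gap), 0.022 when its steel face touches the stone's 68 mm tray and the tray the fixed jaw; the face is sprung and gives 3 mm (4 to 16 N), so at 0.025 it is tight
- oil_stone: grey whetstone in its wooden tray, 68 x 190 x 29 mm, lying loose and about square on the vise bed between the jaws, long side along them; origin at the centre of its underside, z up, its y along its length

How it is judged:
By the outcome, as a careful person would: the job done as asked, in the order asked, and still so for the second after the job is handed in, with the robot touching nothing.
It also fails if it takes over 45 s, if anything falls off the work surface, if the arm or the gripper's body presses on something with over 40 N, if the wrist force passes 120 N, or if a joint passes its speed limit or range.

ROBOT

A 7-joint arm with a two-finger parallel gripper is mounted at the origin on the work surface; the furniture and walls round the work are solid. World frame = base frame: x ahead of the robot, y to its left, z up, the work surface at z = 0. Lengths are in m, angles in rad, forces in N, time in s.
With the tool pointing down it reaches from about 0.35 to 0.9 m from the base axis. Payload 8.1 kg.
Tool frame: the origin (TCP) lies at the very end of the fingers, on their centre line; the grasp point (between the pads) lies 19 mm behind it; x points along the fingers, y is the direction in which the jaws open and shut, and the axes are right-handed (so a half turn about x gives the same grasp; the last joint's range is limited). The gripper opens to 92 mm and grips with 3 to 60 N. Pads are 19 mm wide; open, the fingers measure 130 mm over their backs; the gripper's body (75 mm by 190 mm) begins 47 mm behind the grasp point.
Start: joints at [1.129, 0.434, 0.025, 1.573, -0.012, 1.134, -0.075], TCP at [0.208, -0.589, 0.227] pointing down, gripper open.
Joint ranges: [-2.62, 2.62], [-0.44, 2.09], [-1.27, 1.32], [0.08, 2.57], [-1.32, 4.46], [0.12, 2], [-2.74, 2.74]. Speed limits (rad/s): [2.22, 2.22, 3.01, 3.01, 3.14, 3.14, 3.14].

INTERFACE

Orientations are given as a rotation vector (axis times angle).
In Python, from cell import arm gives the robot as it stands.
- The arm moves only by the tool servo_tool, never from a script. Its argument "plan" is a list of rows, each a list of 2 entries, a list of its own where there are three numbers: the shift along the world's x, y, z in cm, then the turn, a rotation vector about the world's x, y, z in degrees. A call has 1 to 12 rows; each row is the pose to reach, as a shift and turn from the pose measured when the call began; what a row does not reach only later rows make up. A row lasts 1/10 s, in which the tool goes at most 50 mm and 8.59 degrees, less where a joint would pass 70% of its speed; a pose out of reach is approached as far as the arm can. A call with a gripper value outside its range is refused whole. "grip" is the opening, from 0 (shut) to 1 (fully open), set as the call begins (left out, the last holds). The fingers move at their own pace and stop on an object; "squeeze" is the grip in N (left out, the last holds). Time passes only in rows, so rows that repeat a pose let the fingers close. It gives the time, the measured TCP pose, the force and the opening at its end, in the units of the state.
- arm.observe(): the state, without advancing time (a new reading comes with each control period).
- arm.get_image(name): name is "side" or "top" or "wrist"; returns a dict with "frame" (384x512x3 uint8, blue, green, red), "fx", "fy", "cx", "cy" (pixels), "position" and "rotation" of the camera in the world. Camera axes: x right, y down, z forward; pixel columns grow to the right and rows downward; lengths in m; the calibration is good to about 2 mm. A picture is of the moment at which its call begins. There is no depth.
- arm.sign_off(): hands the job in, once; it reports no verdict.
Trained networks look in a picture, given as the dict that the camera call returned (one of the last four; its "shot" number tells which), for a name from the list of things; names that differ only in an ending like _2 or _b are one class to them, and where a whole thing is asked for, a point or a joint stands for the part that bears it (a point fixed in the world has none). Each returns a list of dicts, best first, with "score" (0 to 1); they miss things now and then, are a little off and sometimes report something else, mostly with a low value. They report only what shows in the picture. A call takes as long as a camera call.
- arm.search_frame(picture, query): "at" ([column, row] in pixels, amid what is visible of it).
- arm.trace(picture, query): "pixels" (384x512 bool, what is visible of it) and "at" ([column, row] in pixels, amid what is visible of it).
The state is a dict: "clock": time; "joints": joint angles; "dq": joint speeds; "joint_efforts": joint torques, N m; "position": TCP position; "ee_rot": TCP orientation; "force": force on the tool from outside, world axes, zero at the start; "ft_torque": the same for the moment, N m; "width": opening from 0.0 (shut) to 1.0 (fully open).
Only numpy, scipy, OpenCV 4.12 (cv2) and the standard library are available. Lean on these libraries where they do the work, as an engineer would, in place of code of your own. Each camera call takes 0.05 s, during which the arm holds its last target.

## Working session

There is one attempt and no reset: what is moved stays moved. The work goes in short steps, Python scripts to look and compute and a tool call to move; the robot and the scene stay as the last step left them, time stands still between calls to the robot, and variables do not carry over. Pictures are saved under pics/ and viewed, and the job is handed in when it is done.

Besides the shell and the picture viewer there is one more tool, called after "Emit:" as a command line: name --argument value ..., lists and objects as JSON in quotes. servo_tool: Moves the arm, as the interface text tells. Its arguments: {"type":"object","properties":{"plan":{"type":"array","items":{"type":"array"}},"grip":{"type":"number"},"squeeze":{"type":"number"}},"required":["plan"]}

```bash
mkdir -p pics; ls
cat > h.py <<'E'
import numpy as np, cv2
from cell import arm
from scipy.spatial.transform import Rotation as R
def proj(p,X):
    c=(np.array(X)-np.array(p['position']))@np.array(p['rotation'])
    return np.array([p['fx']*c[0]/c[2]+p['cx'],p['fy']*c[1]/c[2]+p['cy']])
def ray(p,uv):
    d=np.array(p['rotation'])@np.array([(uv[0]-p['cx'])/p['fx'],(uv[1]-p['cy'])/p['fy'],1]);return np.array(p['position']),d/np.linalg.norm(d)
def atz(p,uv,z):
    o,d=ray(p,uv);return o+d*(z-o[2])/d[2]
E
python3 - <<'E'
from h import *
s=arm.observe();print({k:np.round(v,3).tolist() for k,v in s.items()})
for n in ["top","side","wrist"]:
    p=arm.get_image(n);cv2.imwrite(f"pics/{n}0.png",p["frame"])
    print(n,np.round(p['position'],3),np.round(p['rotation'],2).tolist(),p['fx'])
    for q,z in [("vise",.1),("crank_hinge",.122),("crank_grip",.122),("oil_stone",.04)]:
        for r in arm.search_frame(p,q)[:2]: print(q,np.round(r['at'],1),round(r['score'],2),np.round(atz(p,r['at'],z),3))
E
```

```text
pics
{'clock': 0.0, 'joints': [1.129, 0.435, 0.025, 1.574, -0.012, 1.134, -0.075], 'dq': [-0.0, 0.001, -0.001, 0.001, 0.002, 0.002, -0.0], 'joint_efforts': [-0.002, -66.786, 0.984, -31.446, -0.061, 0.043, 0.0], 'position': [0.207, -0.589, 0.226], 'ee_rot': [2.038, 0.35, -2.039], 'force': [-0.228, -0.1, -0.197], 'ft_torque': [0.02, 0.017, 0.002], 'width': 1.001}
top [ 0.404 -0.049  0.925] [-2.15, 2.14, -0.14] 350.05194337027905Traceback (most recent call last):
  File "<stdin>", line 7, in <module>
  File "h.py", line 10, in atz
    o,d=ray(p,uv);return o+d*(z-o[2])/d[2]
                                      ~^^^
IndexError: invalid index to scalar variable.
```

```bash
cat > h.py <<'E'
import numpy as np, cv2
from cell import arm
from scipy.spatial.transform import Rotation as R
def proj(p,X):
    c=R.from_rotvec(p['rotation']).inv().apply(np.array(X)-np.array(p['position']))
    return np.array([p['fx']*c[0]/c[2]+p['cx'],p['fy']*c[1]/c[2]+p['cy']])
def ray(p,uv):
    d=R.from_rotvec(p['rotation']).apply(np.array([(uv[0]-p['cx'])/p['fx'],(uv[1]-p['cy'])/p['fy'],1]));return np.array(p['position']),d/np.linalg.norm(d)
def atz(p,uv,z):
    o,d=ray(p,uv);return o+d*(z-o[2])/d[2]
E
python3 - <<'E'
from h import *
for n in ["top","side","wrist"]:
    p=arm.get_image(n);cv2.imwrite(f"pics/{n}0.png",p["frame"])
    print(n,np.round(p['position'],3),np.round(R.from_rotvec(p['rotation']).as_matrix(),2).tolist(),p['fx'])
    for q,z in [("vise",.1),("crank_hinge",.122),("crank_grip",.122),("oil_stone",.04)]:
        for r in arm.search_frame(p,q)[:2]: print(q,np.round(r['at'],1),round(r['score'],2),np.round(atz(p,r['at'],z),3))
E
```

```text
top [ 0.404 -0.049  0.925] [[0.0, -0.99, 0.14], [-1.0, -0.0, 0.01], [-0.01, -0.14, -0.99]] 350.05194337027905
vise [263.4 191.2] 0.74 [ 0.528 -0.057  0.1  ]
crank_hinge [275.  187.9] 0.74 [ 0.533 -0.084  0.122]
crank_grip [280.  185.4] 0.68 [ 0.539 -0.096  0.122]
oil_stone [224.3 208. ] 0.75 [0.494 0.041 0.04 ]
side [ 0.51  -0.796  0.524] [[1.0, -0.02, 0.04], [-0.04, -0.48, 0.87], [0.0, -0.88, -0.48]] 402.12640953104574
vise [255.4 229.6] 0.89 [ 0.54 -0.16  0.1 ]
vise [255.8 210.8] 0.7 [ 0.544 -0.091  0.1  ]
crank_hinge [252.8 211.4] 0.97 [ 0.536 -0.129  0.122]
crank_grip [254.7 211.1] 0.72 [ 0.54  -0.128  0.122]
crank_grip [253.3 200.4] 0.65 [ 0.539 -0.086  0.122]
oil_stone [213.2 214.9] 0.85 [ 0.45  -0.005  0.04 ]
wrist [ 0.271 -0.566  0.384] [[0.33, -0.91, -0.24], [-0.94, -0.32, -0.08], [-0.0, 0.25, -0.97]] 293.5811105324047
```

View pics/top0.png

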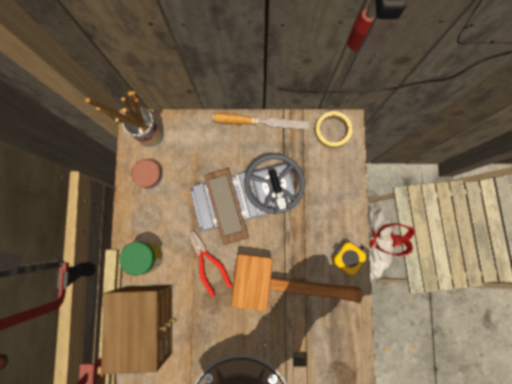

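View pics/side0.png

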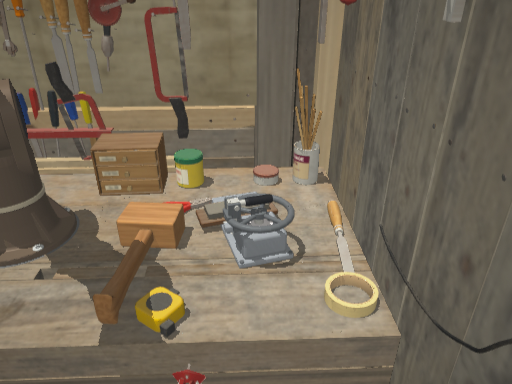

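Run:
```python
import cv2
a=cv2.imread("pics/top0.png")[135:255,180:320];b=cv2.imread("pics/side0.png")[180:275,190:310]
cv2.imwrite("pics/t0z.png",cv2.resize(a,None,fx=5,fy=5,interpolation=2));cv2.imwrite("pics/s0z.png",cv2.resize(b,None,fx=6,fy=6,interpolation=2))
```

```text
(no output)
```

View pics/t0z.png

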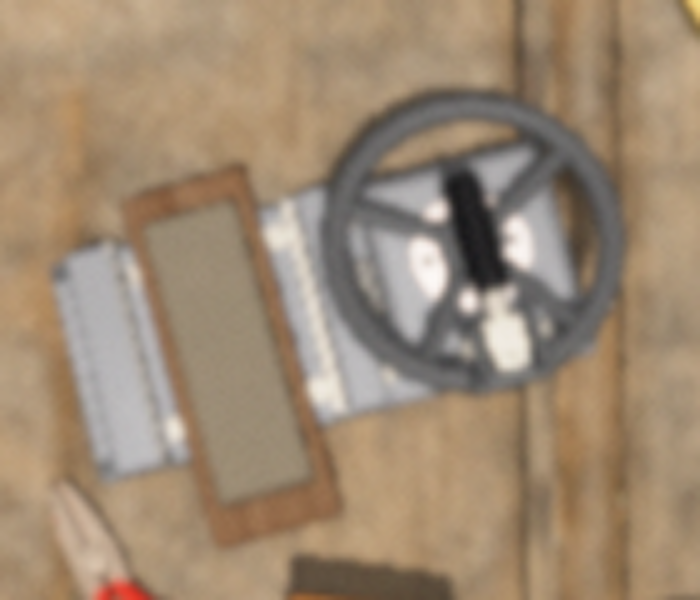

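View pics/s0z.png

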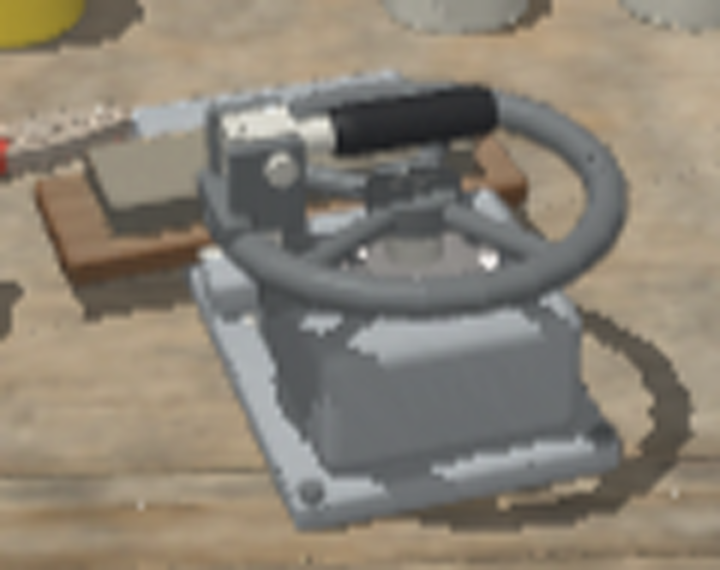

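Run:
```python
from h import *
p=arm.get_image("top");s=arm.get_image("side")
for n,uv,z in [("wheelc",(275,183.3),.095),("hinge",(281,202),.122),("gripmid",(274.6,182),.122),("gript",(272,169.4),.122),
 ("fj1",((55)/5+180,270/5+135),.031),("fj2",(105/5+180,478/5+135),.031),("fjin1",(120/5+180,250/5+135),.031),("fjin2",(183/5+180,455/5+135),.031),
 ("st",(243/5+180,165/5+135),.029),("st",(340/5+180,510/5+135),.029),("st",(123/5+180,205/5+135),.029),("st",(220/5+180,545/5+135),.029)]:
    print(n,np.round(atz(p,uv,z),4))
for n,uv in [("pin",(237,208)),("grip tip",(272.5,198)),("gripmid",(259,200.3))]: print('s',n,np.round(atz(s,uv,.122),4))
# reproject candidates
for th in [-0.05,0,.05]: pass
W=atz(p,(275,183.3),.095); H=atz(p,(281,202),.122)
print(np.linalg.norm((W-H)[:2]))
print(np.round(arm.observe()['clock'],2))
m=arm.trace(p,"crank_grip")
for r in m[:2]: ys,xs=np.nonzero(r['pixels']);print(r['score'],xs.mean(),ys.mean(),len(xs),xs.min(),xs.max(),ys.min(),ys.max())
m=arm.trace(s,"vise")
for r in m[:2]: ys,xs=np.nonzero(r['pixels']);print(r['score'],xs.mean(),ys.mean(),len(xs),xs.min(),xs.max(),ys.min(),ys.max())
```

```text
wheelc [ 0.5485 -0.0852  0.095 ]
hinge [ 0.5    -0.0977  0.122 ]
gripmid [ 0.5469 -0.0831  0.122 ]
gript [ 0.5768 -0.0772  0.122 ]
fj1 [0.5444 0.1296 0.031 ]
fj2 [0.4372 0.1009 0.031 ]
fjin1 [0.5549 0.0961 0.031 ]
fjin2 [0.4489 0.0613 0.031 ]
st [0.6004 0.033  0.029 ]
st [ 0.4213 -0.0189  0.029 ]
st [0.5791 0.0954 0.029 ]
st [0.4036 0.0419 0.029 ]
s pin [ 0.5054 -0.1152  0.122 ]
s grip tip [ 0.5783 -0.0777  0.122 ]
s gripmid [ 0.5501 -0.0862  0.122 ]
0.050060594173136304
0.95
0.73 276.9418960244648 188.5290519877676 327 269 285 170 208
0.56 255.3164314757235 228.6041616838077 4181 212 294 193 267
```

Run:
```python
from h import *
s=arm.observe();M=R.from_rotvec(s['ee_rot']).as_matrix();print(np.round(M,3),s['clock'])
a=np.radians(15.5);ex=np.array([np.cos(a),np.sin(a),0]);ey=np.array([-np.sin(a),np.cos(a),0])
for sg in (1,-1):
    x=np.array([0,0,-1.]);y=sg*ey;T=np.column_stack([x,y,np.cross(x,y)])
    print(sg,np.degrees(R.from_matrix(T@M.T).as_rotvec()).round(1))
W=np.array([.5485,-.0852,0]);H=W-.052*ex
G=H+.064*ex;print(H,G,(G-s['position'])*100)
```

```text
[[ 0.     0.332 -0.943]
 [-0.    -0.943 -0.332]
 [-1.     0.     0.   ]] 1.05
1 [ -0.    0.  176.1]
-1 [ 0.   0.  -3.9]
[ 0.49839122 -0.0990964   0.        ] [ 0.56006357 -0.08199314  0.        ] [ 35.23529541  50.74995774 -22.67466856]
```

Emit:
servo_tool --plan '[[[2.8,4,0],[0,0,8]],[[5.6,8,0],[0,0,16]],[[8.4,12,0],[0,0,24]],[[11.2,16,0],[0,0,32]],[[14,20,0],[0,0,40]],[[16.8,24,0],[0,0,48]],[[19.6,28,0],[0,0,56]],[[22.4,32,0],[0,0,64]],[[25,36,0],[0,0,72]],[[28,40,0],[0,0,80]],[[31,45,0],[0,0,88]],[[31,45,0],[0,0,96]]]' --grip 1

```text
clock: 2.25
position: [0.5207, -0.1325, 0.2274]
ee_rot: [0.869, 1.391, -0.863]
force: [-0.3, 0.5, -0.7]
width: 1.002
```

Run:
```python
from h import *
s=arm.observe();print(np.round(s['position'],4),np.round(s['joints'],2),s['clock'])
M=R.from_rotvec(s['ee_rot']).as_matrix()
a=np.radians(15.5);ex=np.array([np.cos(a),np.sin(a),0]);ey=np.array([-np.sin(a),np.cos(a),0])
x=np.array([0,0,-1.]);T=np.column_stack([x,ey,np.cross(x,ey)])
print(np.degrees(R.from_matrix(T@M.T).as_rotvec()).round(1),([.56006,-.08199,.25]-s['position'])*100)
```

```text
[ 0.5207 -0.1325  0.2274] [ 0.56  0.35 -0.53  1.75  0.19  1.09  0.42] 2.25
[-0.3  0.  79.3] [3.9402404  5.04894727 2.26127498]
```

Emit:
servo_tool --plan '[[[1,1.5,0],[0,0,8]],[[2,3,0],[0,0,16]],[[3,4.5,0],[0,0,24]],[[3.9,5.0,0],[0,0,32]],[[3.9,5.0,0],[0,0,40]],[[3.9,5.0,0],[0,0,48]],[[3.9,5.0,0],[0,0,56]],[[3.9,5.0,0],[0,0,64]],[[3.9,5.0,0],[0,0,72]],[[3.9,5.0,0],[0,0,79.3]],[[3.9,5.0,0],[0,0,79.3]]]'

```text
clock: 3.35
position: [0.5596, -0.0828, 0.2272]
ee_rot: [-0.211, 1.562, 0.217]
force: [-0.0, 0.8, 0.1]
width: 0.999
```

Run:
```python
from h import *
s=arm.observe();print(np.round(s['position'],4),np.round(s['joints'],2),s['clock'])
M=R.from_rotvec(s['ee_rot']).as_matrix();print(M.round(3))
p=arm.get_image("wrist");cv2.imwrite("pics/w1.png",p["frame"])
print({k:np.round(proj(p,v),1).tolist() for k,v in dict(H=[.4984,-.0991,.122],G=[.56006,-.08199,.122],tip=[.5755,-.0777,.122],W=[.5485,-.0852,.1]).items()})
for q in("crank_grip","crank_hinge","vise","oil_stone"):
  for r in arm.search_frame(p,q)[:2]: print(q,np.round(r['at'],1),round(r['score'],2),np.round(atz(p,r['at'],.122),3))
```

```text
[ 0.5596 -0.0828  0.2272] [ 0.65  0.47 -0.85  1.67  0.37  1.18  1.55] 3.35
[[-0.003 -0.269  0.963]
 [ 0.004  0.963  0.269]
 [-1.     0.004 -0.002]]
{'H': [257.3, 120.2], 'G': [257.3, 191.2], 'tip': [257.3, 207.7], 'W': [257.2, 173.8]}
crank_grip [259.5 165.8] 0.66 [ 0.537 -0.086  0.122]
crank_hinge [258.9 161.1] 0.84 [ 0.533 -0.088  0.122]
vise [278.9 162. ] 0.55 [ 0.529 -0.07   0.122]
oil_stone [365.4 145. ] 0.73 [ 0.493 -0.001  0.122]
```

View pics/w1.png

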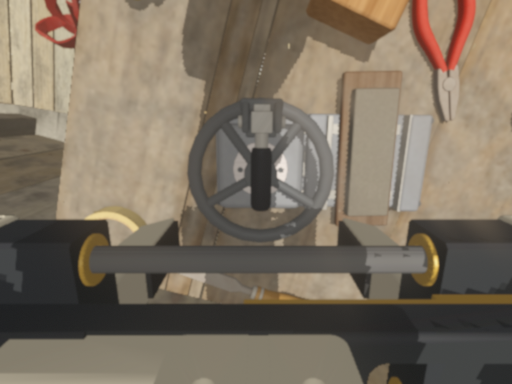

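Emit:
servo_tool --plan '[[[0.1,0.25,-3],[0,0,0]],[[0.1,0.25,-6],[0,0,0]],[[0.1,0.25,-9],[0,0,0]],[[0.1,0.25,-11],[0,0,0]],[[0.1,0.25,-12.1],[0,0,0]],[[0.1,0.25,-12.1],[0,0,0]],[[0.1,0.25,-12.1],[0,0,0]]]' --grip 0.5

```text
clock: 4.3
position: [0.5612, -0.0798, 0.1073]
ee_rot: [-0.208, 1.562, 0.213]
force: [0.9, -0.8, -0.4]
width: 0.509
```

Run:
```python
from h import *
for n in("wrist","side"):
  p=arm.get_image(n);f=p["frame"]
  if n=="side":f=cv2.resize(f[150:290,170:330],None,fx=4,fy=4)
  cv2.imwrite(f"pics/{n}2.png",f)
```

```text
(no output)
```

View pics/wrist2.png

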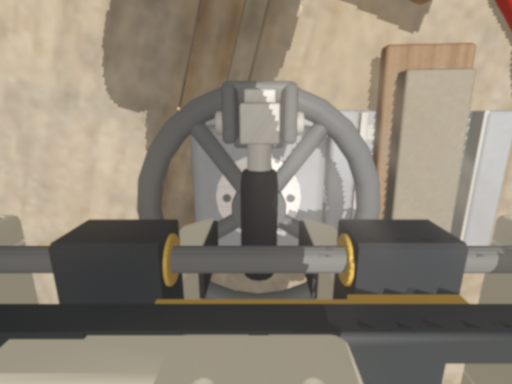

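View pics/side2.png

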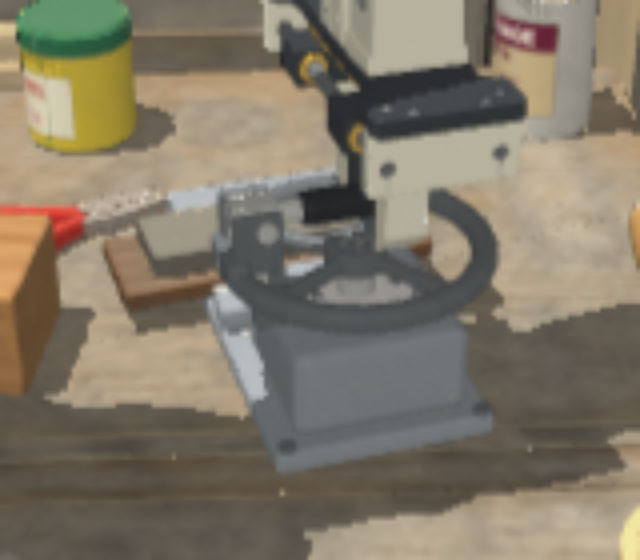

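Emit:
servo_tool --plan '[[[0,0,0],[0,0,0]],[[0,0,0],[0,0,0]],[[0,0,0],[0,0,0]],[[0,0,0],[0,0,0]],[[0,0,0],[0,0,0]],[[0,0,0],[0,0,0]]]' --grip 0 --squeeze 15

```text
clock: 5.0
position: [0.5615, -0.0795, 0.1078]
ee_rot: [-0.208, 1.561, 0.213]
force: [-1.8, 2.1, 1.3]
width: 0.197
```

Run:
```python
from h import *
s=arm.observe();print(np.round(s['position'],4),s['force'],s['width'],s['width']*92)
r=.064;a=np.radians(15.5)
for t in np.radians([0,8,16,24,32,40,48,56,64,72,80,88,92]):
    d=r*(np.cos(t)-1);print(round(np.degrees(t)),np.round([d*np.cos(a)*100,d*np.sin(a)*100,r*np.sin(t)*100],2).tolist())
```

```text
[ 0.5615 -0.0795  0.1078] [-1.81919576  2.05109549  1.29345571] 0.19720641462027733 18.142990145065514
0 [0.0, 0.0, 0.0]
8 [-0.06, -0.02, 0.89]
16 [-0.24, -0.07, 1.76]
24 [-0.53, -0.15, 2.6]
32 [-0.94, -0.26, 3.39]
40 [-1.44, -0.4, 4.11]
48 [-2.04, -0.57, 4.76]
56 [-2.72, -0.75, 5.31]
64 [-3.46, -0.96, 5.75]
72 [-4.26, -1.18, 6.09]
80 [-5.1, -1.41, 6.3]
88 [-5.95, -1.65, 6.4]
92 [-6.38, -1.77, 6.4]
```

Emit:
servo_tool --plan '[[[-0.06,-0.02,0.9],[0,0,0]],[[-0.24,-0.07,1.8],[0,0,0]],[[-0.54,-0.15,2.64],[0,0,0]],[[-0.95,-0.26,3.44],[0,0,0]],[[-1.46,-0.4,4.18],[0,0,0]],[[-2.07,-0.57,4.83],[0,0,0]],[[-2.07,-0.57,4.83],[0,0,0]]]'

```text
clock: 5.7
position: [0.5404, -0.0852, 0.1574]
ee_rot: [-0.208, 1.56, 0.212]
force: [0.1, 3.3, 1.2]
width: 0.2
```

Run:
```python
from h import *
s=arm.observe();print(np.round(s['position'],4),s['force'],s['ft_torque'],s['width'])
for n in("wrist","side"):
  p=arm.get_image(n);f=p["frame"]
  if n=="side":f=cv2.resize(f[150:290,170:330],None,fx=4,fy=4)
  cv2.imwrite(f"pics/{n}3.png",f)
```

```text
[ 0.5404 -0.0852  0.1574] [0.05844894 3.26748464 1.1645507 ] [ 0.83297627 -0.0044221   0.01340635] 0.20036416138966967
```

View pics/wrist3.png

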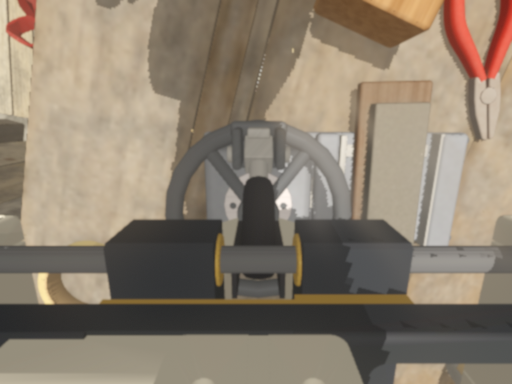

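View pics/side3.png

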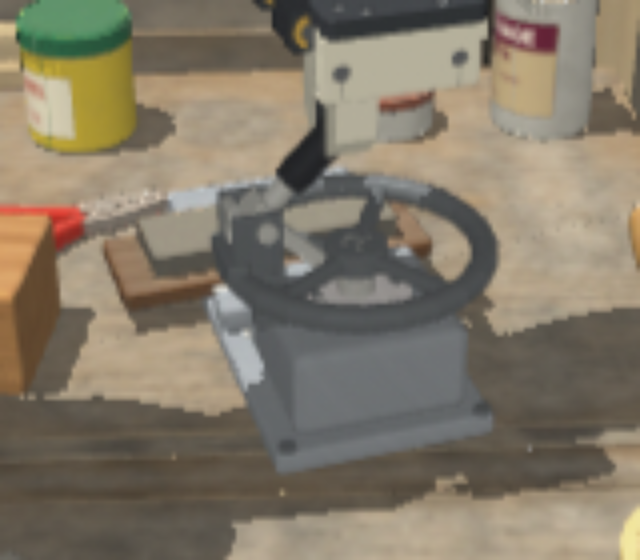

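Emit:
servo_tool --plan '[[[-0.7,-0.19,0.56],[0,0,0]],[[-1.46,-0.4,1.01],[0,0,0]],[[-2.28,-0.63,1.37],[0,0,0]],[[-3.1,-0.86,1.6],[0,0,0]],[[-3.9,-1.08,1.67],[0,0,0]],[[-4.3,-1.19,1.67],[0,0,0]],[[-4.3,-1.19,1.67],[0,0,0]],[[-4.3,-1.19,1.67],[0,0,0]]]'

```text
clock: 6.6
position: [0.4973, -0.0969, 0.1742]
ee_rot: [-0.208, 1.56, 0.212]
force: [-1.8, 1.3, 9.5]
width: 0.199
```

Run:
```python
from h import *
s=arm.observe();print(np.round(s['position'],4),s['force'],s['ft_torque'],s['width'],s['joints'].round(2) if hasattr(s['joints'],'round') else s['joints'])
for n in("wrist","side"):
  p=arm.get_image(n);f=p["frame"]
  if n=="side":f=cv2.resize(f[150:290,170:330],None,fx=4,fy=4)
  cv2.imwrite(f"pics/{n}4.png",f)
```

```text
[ 0.4973 -0.0969  0.1742] [-1.84518336  1.31879784  9.47757307] [0.53041913 0.13822774 0.01965615] 0.1994303036021801 [ 0.74  0.43 -0.86  1.88  0.38  1.01  1.55]
```

View pics/side4.png

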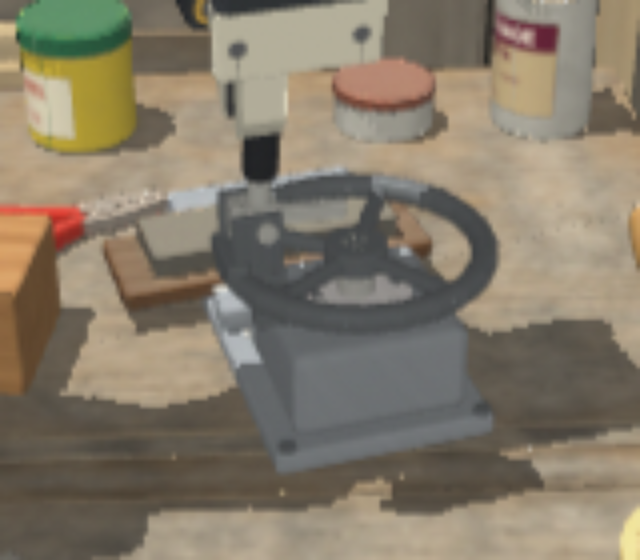

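View pics/wrist4.png

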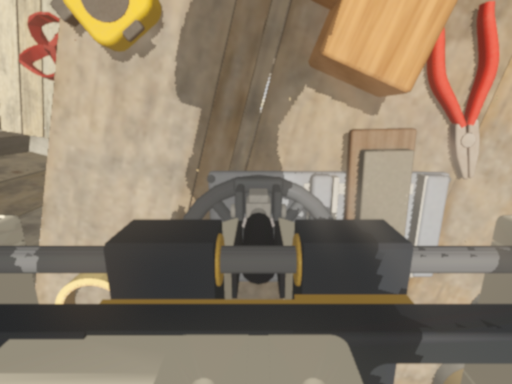

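Emit:
servo_tool --plan '[[[0,0,0],[0,0,0]],[[0,0,0],[0,0,0]],[[0,0,-0.5],[0,0,0]],[[0,0,-1],[0,0,0]],[[0,0,-1],[0,0,0]]]' --grip 0.4

```text
clock: 7.2
position: [0.4966, -0.0972, 0.163]
ee_rot: [-0.208, 1.561, 0.213]
force: [-0.5, 0.9, 0.1]
width: 0.4
```

Run:
```python
from h import *
s=arm.observe();print(np.round(s['position'],4),s['force'],s['ft_torque'],s['width'])
p=arm.get_image("side");f=p["frame"]
f=cv2.resize(f[150:290,170:330],None,fx=4,fy=4)
cv2.imwrite(f"pics/side5.png",f)
q=arm.get_image("wrist");cv2.imwrite("pics/wrist5.png",q["frame"])
print(proj(p,[.4984,-.0991,.202]),proj(p,[.4984,-.0991,.122]))
```

```text
[ 0.4966 -0.0972  0.163 ] [-0.51488727  0.93703585  0.13543956] [ 0.16114331 -0.14579151  0.00767639] 0.4003601337061121
[232.4923095  167.54436762] [233.47753972 203.96770617]
```

View pics/side5.png

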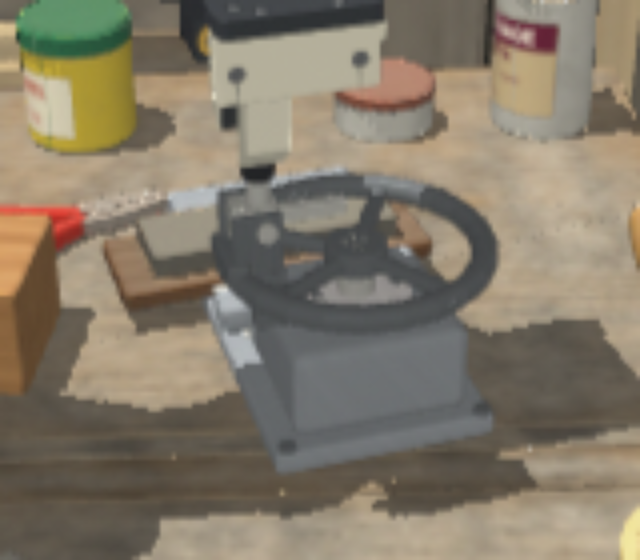

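View pics/wrist5.png

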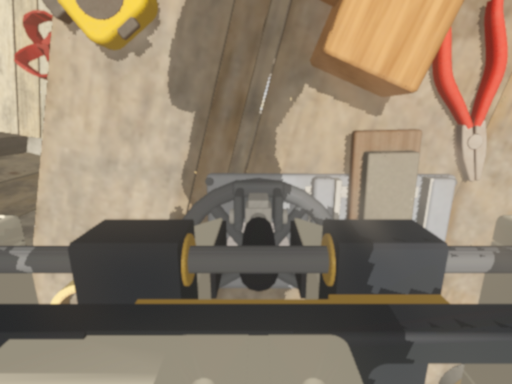

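Run:
```python
from h import *
v=np.array([-.0514,-.0134])*100
for t in [0,7,14,21,28,35,42,49,56,63,70,77,84,91,95]:
    w=R.from_rotvec([0,0,-np.radians(t)]).apply([*v,0])[:2];print(t,(w-v).round(2))
```

```text
0 [0. 0.]
7 [-0.12  0.64]
14 [-0.17  1.28]
21 [-0.14  1.93]
28 [-0.03  2.57]
35 [0.16 3.19]
42 [0.42 3.78]
49 [0.76 4.34]
56 [1.15 4.85]
63 [1.61 5.31]
70 [2.12 5.71]
77 [2.68 6.05]
84 [3.27 6.31]
91 [3.89 6.5 ]
95 [4.25 6.58]
```

Emit:
servo_tool --plan '[[[0,0,0],[0,0,0]],[[0,0,0],[0,0,0]],[[0,0,0],[0,0,0]],[[0,0,0],[0,0,0]]]' --grip 0 --squeeze 10

```text
clock: 7.7
position: [0.4971, -0.0969, 0.1638]
ee_rot: [-0.208, 1.56, 0.213]
force: [-0.2, 1.3, 0.3]
width: 0.203
```

Emit:
servo_tool --plan '[[[-0.12,0.64,0],[0,0,-7]],[[-0.17,1.28,0],[0,0,-14]],[[-0.14,1.93,0],[0,0,-21]],[[-0.03,2.57,0],[0,0,-28]],[[0.16,3.19,0],[0,0,-35]],[[0.16,3.19,0],[0,0,-35]]]'

```text
clock: 8.3
position: [0.4984, -0.0648, 0.1638]
ee_rot: [0.271, 1.553, -0.268]
force: [-1.2, -0.4, 0.2]
width: 0.203
```

Run:
```python
from h import *
s=arm.observe();print(np.round(s['position'],4),s['force'],s['ft_torque'],s['width'],np.round(s['joints'],2))
for n in("wrist","side"):
  p=arm.get_image(n);f=p["frame"]
  if n=="side":f=cv2.resize(f[150:290,170:330],None,fx=4,fy=4)
  cv2.imwrite(f"pics/{n}6.png",f)
```

```text
[ 0.4984 -0.0648  0.1638] [-1.17120997 -0.43121623  0.23337839] [-0.04454317  0.18190386 -0.10318941] 0.20321446627687068 [ 0.57  0.4  -0.7   1.9   0.31  0.95  0.94]
```

View pics/side6.png

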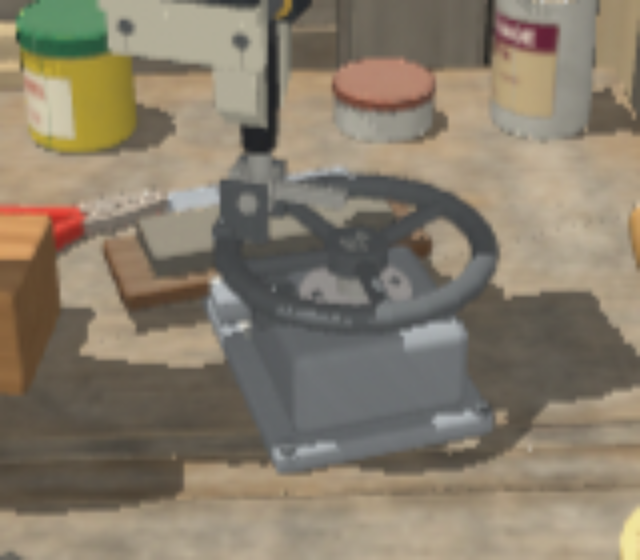

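View pics/wrist6.png

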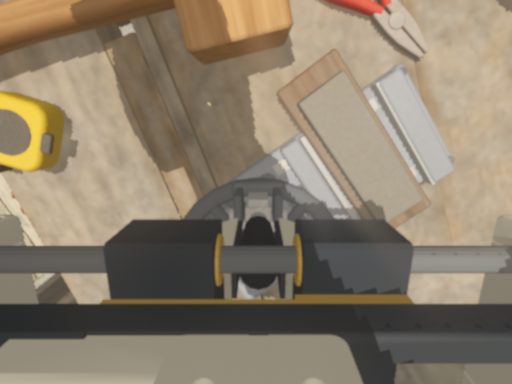

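Emit:
servo_tool --plan '[[[0.26,0.59,0],[0,0,-7]],[[0.6,1.15,0],[0,0,-14]],[[0.99,1.66,0],[0,0,-21]],[[1.45,2.12,0],[0,0,-28]],[[1.96,2.52,0],[0,0,-35]],[[2.52,2.86,0],[0,0,-42]],[[2.52,2.86,0],[0,0,-42]]]'

```text
clock: 9.1
position: [0.5233, -0.0358, 0.1637]
ee_rot: [0.835, 1.405, -0.832]
force: [-3.9, 0.8, 2.9]
width: 0.205
```

Run:
```python
from h import *
s=arm.observe();print(np.round(s['position'],4),s['force'],s['ft_torque'],s['width'],np.round(s['joints'],2))
for n in("top","side"):
  p=arm.get_image(n);f=p["frame"]
  if n=="side":f=cv2.resize(f[150:290,170:330],None,fx=4,fy=4)
  else:f=cv2.resize(f[135:255,180:320],None,fx=4,fy=4)
  cv2.imwrite(f"pics/{n}7.png",f)
```

```text
[ 0.5233 -0.0358  0.1637] [-3.9440245   0.76682857  2.9022482 ] [ 0.22432596  0.60711305 -0.13969439] 0.20500764564351562 [ 0.37  0.39 -0.53  1.86  0.24  0.95  0.23]
```

View pics/side7.png

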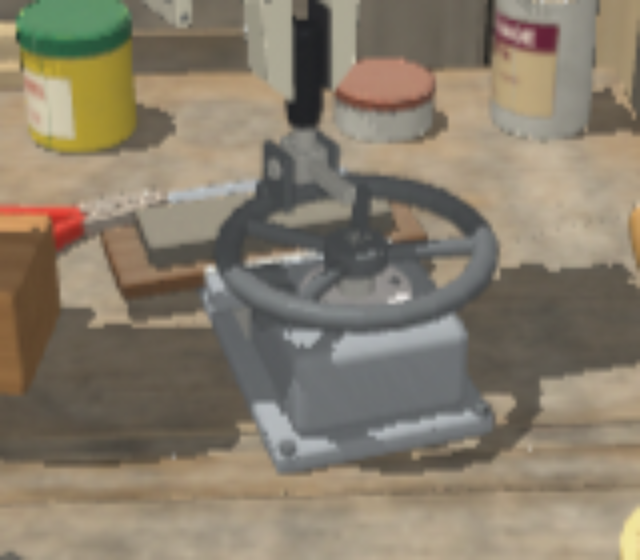

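View pics/top7.png

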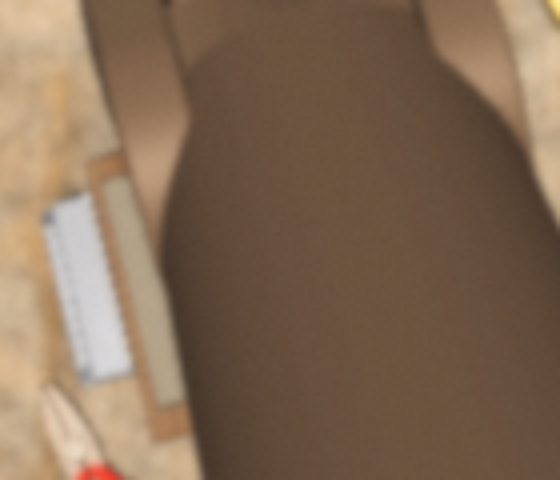

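Emit:
servo_tool --plan '[[[0.29,0.14,0],[0,0,-3.5]],[[0.59,0.26,0],[0,0,-7]],[[0.9,0.36,0],[0,0,-10.5]],[[1.21,0.45,0],[0,0,-14]],[[1.21,0.45,0],[0,0,-14]],[[1.21,0.45,0],[0,0,-14]]]'

```text
clock: 9.8
position: [0.5343, -0.0315, 0.1637]
ee_rot: [1.014, 1.323, -1.012]
force: [-6.1, 0.5, 5.9]
width: 0.207
```

Run:
```python
from h import *
s=arm.observe();print(np.round(s['position'],4),s['force'],s['ft_torque'],s['width'],np.round(s['joints'],2))
d=np.array(s['position'])[:2]-[.548,-.0838];print(np.linalg.norm(d),(180+14.6-np.degrees(np.arctan2(d[1],d[0])))%360)
```

```text
[ 0.5343 -0.0315  0.1637] [-6.06937308  0.53467586  5.86090499] [ 0.17851532  1.36968639 -0.12069837] 0.2065654212747995 [ 0.32  0.4  -0.47  1.84  0.22  0.95  0.01]
0.054025587102667035 89.93330189921801
```

Emit:
servo_tool --plan '[[[0.2,0.05,0],[0,0,-2]],[[0.4,0.09,0],[0,0,-4]],[[0.4,0.09,0],[0,0,-4]],[[0.4,0.09,0],[0,0,-4]]]'

```text
clock: 10.2
position: [0.5362, -0.0312, 0.1636]
ee_rot: [1.061, 1.299, -1.064]
force: [-10.5, -1.5, 10.3]
width: 0.206
```

Run:
```python
from h import *
s=arm.observe();print(np.round(s['position'],4),s['force'],s['ft_torque'],s['width'],np.round(s['joints'],2))
d=np.array(s['position'])[:2]-[.548,-.0838];print(np.linalg.norm(d),(180+14.6-np.degrees(np.arctan2(d[1],d[0])))%360)
```

```text
[ 0.5362 -0.0312  0.1636] [-10.51777741  -1.46647036  10.27950288] [-0.15353177  2.2954635  -0.02969836] 0.2056564339382407 [ 0.3   0.4  -0.46  1.84  0.21  0.95 -0.05]
0.053861555241014394 91.93200481455648
```

Emit:
servo_tool --plan '[[[0.4,0.02,0],[0,0,-2]],[[0.6,0.03,0],[0,0,-3]],[[0.6,0.03,0],[0,0,-3]],[[0.6,0.03,0],[0,0,-3]]]'

```text
clock: 10.6
position: [0.5374, -0.0322, 0.1628]
ee_rot: [1.093, 1.285, -1.108]
force: [-19.1, -1.8, 14.7]
width: 0.217
```

Run:
```python
from h import *
s=arm.observe();print(np.round(s['position'],4),s['force'],s['ft_torque'],s['width'],np.round(s['joints'],2))
d=np.array(s['position'])[:2]-[.548,-.0838];print(np.linalg.norm(d),(180+14.6-np.degrees(np.arctan2(d[1],d[0])))%360)
for n in("wrist","side"):
  p=arm.get_image(n);f=p["frame"]
  if n=="side":f=cv2.resize(f[150:290,170:330],None,fx=4,fy=4)
  cv2.imwrite(f"pics/{n}8.png",f)
```

```text
[ 0.5374 -0.0322  0.1628] [-19.09148028  -1.81223833  14.65043618] [-0.43012837  4.14014092 -0.04134011] 0.21700418920317224 [ 0.29  0.41 -0.44  1.83  0.21  0.97 -0.09]
0.052662734499986 92.97077624890342
```

View pics/wrist8.png

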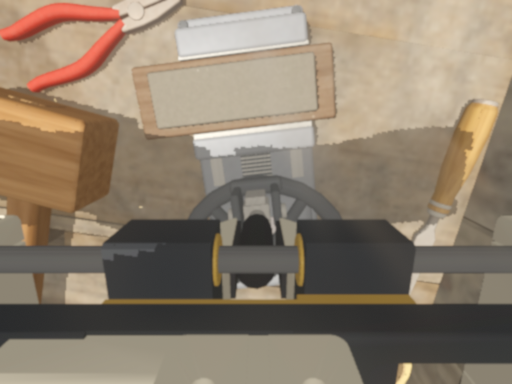

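View pics/side8.png

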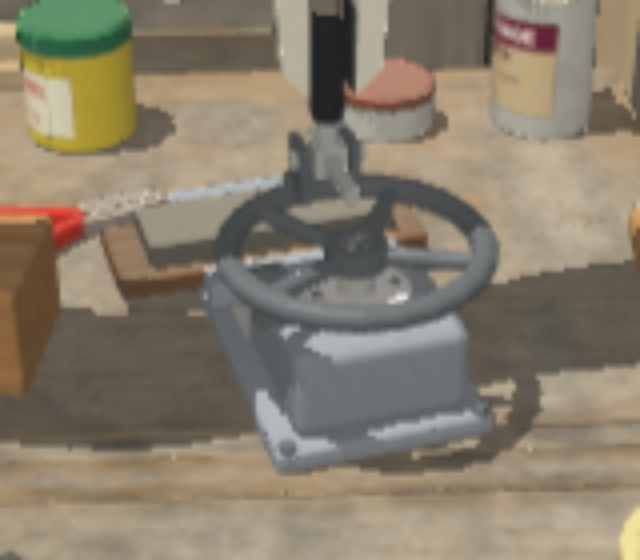

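Emit:
servo_tool --plan '[[[0,0,0],[0,0,0]],[[0,0,0],[0,0,0]],[[0,0,0],[0,0,0]],[[0,0,0],[0,0,0]]]' --grip 0.5

```text
clock: 11.1
position: [0.5379, -0.0323, 0.1629]
ee_rot: [1.092, 1.285, -1.106]
force: [-0.2, -0.6, 0.8]
width: 0.486
```

Run:
```python
from h import *
s=arm.observe();print(np.round(s['position'],4),s['force'],s['width'])
for n in("wrist",):
  p=arm.get_image(n);f=p["frame"]
  cv2.imwrite(f"pics/{n}9.png",f)
```

```text
[ 0.5379 -0.0323  0.1629] [-0.17213864 -0.6305201   0.76464288] 0.4859642489865269
```

View pics/wrist9.png

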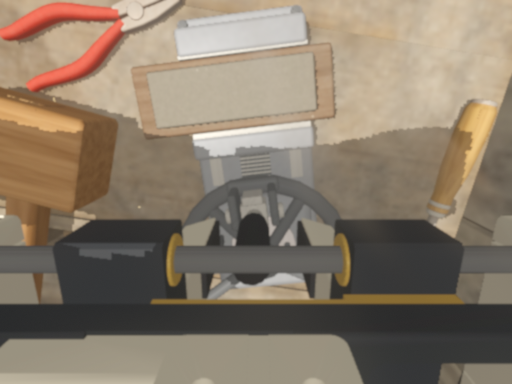

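Emit:
servo_tool --plan '[[[0,0,2],[0,0,0]],[[0,0,5],[0,0,0]],[[0,0,9],[0,0,0]],[[0,0,12],[0,0,0]],[[-3,-3,13],[0,0,0]],[[-6,-6,13],[0,0,0]],[[-10,-10,13],[0,0,0]],[[-14,-14,13],[0,0,0]],[[-18,-18,13],[0,0,0]],[[-21,-22,13],[0,0,0]],[[-24,-26,13],[0,0,0]],[[-24,-26,13],[0,0,0]]]'

```text
clock: 12.35
position: [0.2945, -0.2958, 0.2932]
ee_rot: [1.095, 1.282, -1.111]
force: [1.1, 0.4, 0.9]
width: 0.497
```

Run:
```python
from h import *
s=arm.observe();print(np.round(s['position'],4),s['force'],s['width'],s['clock'])
for n in("top","side"):
  p=arm.get_image(n);f=p["frame"]
  if n=="side":f=cv2.resize(f[150:290,170:330],None,fx=4,fy=4)
  else:f=cv2.resize(f[135:255,180:320],None,fx=5,fy=5,interpolation=2)
  cv2.imwrite(f"pics/{n}10.png",f)
  print(n,[(np.round(r['at'],1).tolist(),round(r['score'],2)) for r in arm.search_frame(p,"crank_grip")[:1]], proj(p,[.5345,-.034,.184]),proj(p,[.5345,-.034,.122]))
```

```text
[ 0.2945 -0.2958  0.2932] [1.08522259 0.42984073 0.9183813 ] 0.4967203770717077 12.35
top [([255.5, 186.0], 0.54)] [252.96974433 182.59021852] [253.47820032 187.21279876]
side [([253.7, 208.0], 0.43)] [250.35042259 161.94021847] [250.44124286 188.45127883]
```

View pics/top10.png

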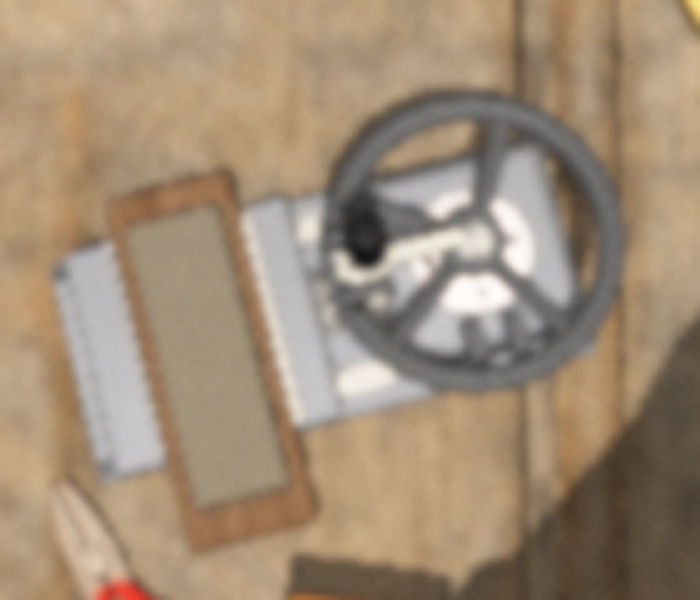

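View pics/side10.png

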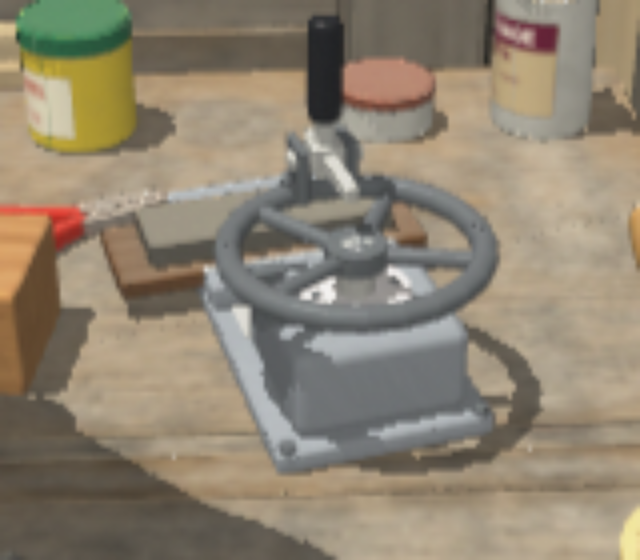

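Run:
```python
from h import *
out=[]
for n in("top","side"):
  p=arm.get_image(n);a=cv2.imread(f"pics/{n}0.png");b=p["frame"];cv2.imwrite(f"pics/{n}11.png",b)
  W=np.array([.548,-.0838])
  def pol(im,h):
    th=np.radians(np.arange(0,360,.5));r=np.arange(.028,.055,.0005)
    T,Rr=np.meshgrid(th,r)
    X=np.stack([W[0]+Rr*np.cos(T),W[1]+Rr*np.sin(T),np.full_like(T,h)],-1).reshape(-1,3)
    uv=np.array([proj(p,x) for x in X]).astype(np.float32)
    return cv2.remap(im,uv[:,0].reshape(T.shape),uv[:,1].reshape(T.shape),cv2.INTER_CUBIC)
  for h in (.085,.095):
    A=pol(a,h);B=pol(b,h)
    out.append((n,h));v=np.vstack([A,np.zeros((10,720,3),np.uint8),B]);cv2.imwrite(f"pics/pol_{n}_{int(h*1000)}.png",cv2.resize(v,None,fx=1,fy=3))
```

```text
(no output)
```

View pics/pol_top_95.png

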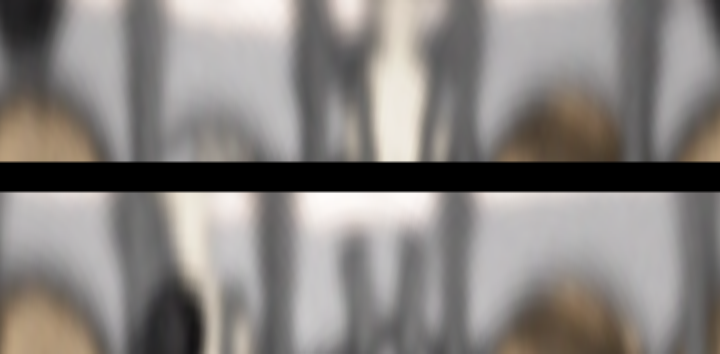

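View pics/pol_side_95.png

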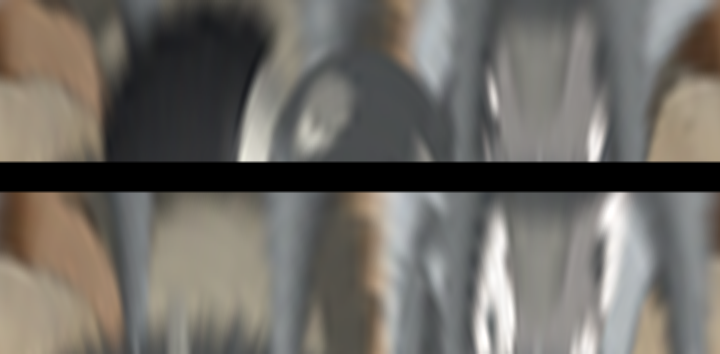

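Emit:
servo_tool --plan '[[[0,0,0],[0,0,0]],[[0,0,0],[0,0,0]],[[0,0,0],[0,0,0]],[[0,0,0],[0,0,0]],[[0,0,0],[0,0,0]],[[0,0,0],[0,0,0]],[[0,0,0],[0,0,0]],[[0,0,0],[0,0,0]],[[0,0,0],[0,0,0]],[[0,0,0],[0,0,0]]]'

```text
clock: 13.65
position: [0.2989, -0.2913, 0.293]
ee_rot: [1.091, 1.285, -1.104]
force: [-1.0, 0.2, 0.6]
width: 0.5
```

Run:
```python
from h import *
for n in("top","side"):
  p=arm.get_image(n);b=cv2.imread(f"pics/{n}11.png");a=p["frame"]
  sl=(slice(140,260),slice(180,310)) 
  d=cv2.absdiff(a,b)[sl];print(n,d.max(),d.mean())
t0=cv2.imread("pics/top0.png");t1=cv2.imread("pics/top11.png")
# jaw travel: unwrap plane z=.031, profile along vise y, for vise x in 20..50 mm and -50..-20
a=np.radians(15.5);ex=np.array([np.cos(a),np.sin(a)]);ey=np.array([-ex[1],ex[0]]);W=np.array([.548,-.0838])
p=arm.get_image("top")
ims=[]
for im in(t0,t1):
  xs=np.arange(-60,60,.5)/1000;ys=np.arange(60,215,.25)/1000
  X,Y=np.meshgrid(xs,ys);P=W+X[...,None]*ex+Y[...,None]*ey
  uv=np.array([proj(p,[*q,.031]) for q in P.reshape(-1,2)]).astype(np.float32).reshape(X.shape+(2,))
  ims.append(cv2.remap(im,uv[...,0],uv[...,1],cv2.INTER_CUBIC))
cv2.imwrite("pics/jaw.png",np.hstack([cv2.resize(i,(390,600)) for i in ims]))
```

```text
top 20 1.2165384615384616
side 51 0.3219444444444444
```

View pics/jaw.png

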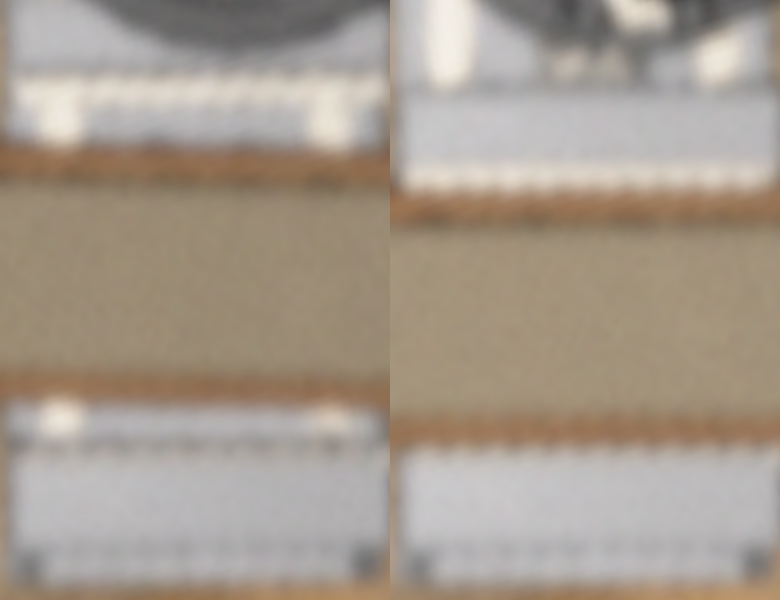

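```bash
python3 -c "
from h import *
print(arm.sign_off(),arm.observe()['clock'])"
```

```text
the job is handed in; nothing more can be done
the job is handed in; nothing more can be done
```

The oilstone is clamped in the vise, and I handed the job in at about 13.8 s. I swung the folded handle up in an arc with a light pinch until it stood upright. I then cranked the wheel clockwise until it went hard, with about 19 N on the tool, let go, lifted clear and moved the arm away.

**Last checks**
- **Handle:** in the side picture it stands upright on the jaw side of the wheel.
- **Stone:** it lies flat and square between the jaws with no visible gap. The jaw face moved about 22.7 mm, against the 22 mm expected to touch.
- **After release:** pictures taken about 1 s apart showed almost no change around the vise. The largest single difference, in the side view, I put down to a shadow and did not look into.

**What disagreed:** the final wheel angle is only known to about ±1.5°. By the tool it read 93° under load. After release, the handle position gave 89.4 to 90.3° and the spokes about 89.4°, against 89.5° for fully tight. The sharp stiffening at the end is my main evidence that the jaw face bottomed. I did not see the compressed spring directly.

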